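Stow the cake server and pin the cutlery drawer

TASK

Put the cake server away lying flat in the partly open drawer of the little cutlery chest, push the drawer fully shut, then lock it by dropping the red-headed pin down through both steel tabs until its collar rests on the upper one. Leave the breakfast plate, the pastries and the mug where they are.

Things in the scene. Friction and masses are not known exactly. Their poses are not given: they have to be found in the camera images.
- cabinet: white cutlery chest with an oak top, fixed to the counter, 270 (x) x 200 (y) x 90 mm high. Origin at the centre of its underside; the drawer slides out of its -x side. Its top is a 10 mm board, underside 80 mm above the counter, front edge at x = -135 mm. From that edge a steel tab sticks out (see cabinet_hole).
- drawer (a joint): how far the drawer is out, in m: 0 is fully shut; 0.12 is the stop, beyond which it cannot come. It slides stiffly along the chest's -x and stays where it is left. Its value is also the depth of the open gap between the drawer's front panel and the chest's top, through which things must go in.
- drawer_floor (a point): centre of the drawer's inner floor, 18 mm above the counter; axes as the chest's. Inside, the drawer is 240 (x) x 150 (y) mm. Its oak front panel (14 mm thick, 196 mm wide, inner face at x = -120 mm) rises 54 mm above the floor, the other walls 44 mm; the underside of the chest's top is 62 mm above the floor.
- drawer_handle (a point): middle of the drawer's dark bar handle, 40 mm above the counter, 35 mm in front of the front panel's outer face; the bar runs along y, 100 mm long.
- cabinet_hole (a point): centre of the 17 mm wide upright hole in the chest's upper steel tab, at the tab's top face, 90 mm above the counter; axes as the chest's. The tab is 36 mm wide and 10 mm thick, flush with the chest's top, centred at y = +80 mm of the chest; it sticks out 56 mm from the top's front edge, the hole 34 mm out.
- drawer_hole (a point): centre of the equal hole in the lower steel tab (36 mm wide, 8 mm thick) on the drawer's front, at its top face, 72 mm above the counter. It comes right below the upper hole when the drawer is fully shut. The space below the tab is free.
- server: cake server, 190 mm long, 0.12 kg: pale wooden handle 100 mm long, 22 wide, 24 high, and a flat tapered steel blade, 50 mm wide at its heel, 4 mm thick. It lies flat on the dark board. Origin on its underside, midway along its length; x points to the blade's tip (+95 mm), z up; the handle runs from x = -95 to +5 mm.
- server_grip (a point): the middle of the server's handle, 45 mm behind its origin and 12 mm above its underside.
- board: dark wooden serving board, fixed, 214 (x) x 90 x 12 mm; origin at the centre of its underside.
- pin: retaining pin: steel shank 12 mm across, 55 mm long, with a tapered foot; a steel collar 28 mm across, 4 mm thick; above it a red grip 24 mm across, 32 mm high. Origin on the axis at the collar's underside (which comes to rest on the tab); z up along the grip, its top at +36 mm, the foot at -55 mm. It starts upright in the black block.
- pin_block: black block, fixed, 60 x 60 x 62 mm high, in whose upright hole the pin starts; origin at the centre of its underside.
- plate: flat pink breakfast plate, 180 mm across, 10 mm high; origin at the centre of its underside. Bystander.
- doughnut: chocolate doughnut on the plate, 80 mm across, 34 mm high; origin at the centre of its underside. Bystander.
- croissant: croissant on the plate, about 100 mm long, 40 mm high; origin under its middle. Bystander.
- mug: white mug, 84 mm across, 65 mm high; origin at the centre of its underside. Bystander.
Mind the look-alikes: they are no part of the job. Leave any blue or turquoise look-alike of the pin alone.

How it is judged:
By the outcome, as a careful person would: the job done as asked, in the order asked, and still so for the second after the job is handed in, with the robot touching nothing.
It also fails if it takes over 72 s, if anything falls off the work surface, if the arm or the gripper's body presses on something with over 40 N, if the wrist force passes 120 N, or if a joint passes its speed limit or range.

ROBOT

A 6-joint arm with a two-finger parallel gripper is mounted at the origin on the work surface. World frame = base frame: x ahead of the robot, y to its left, z up, the work surface at z = 0. Lengths are in m, angles in rad, forces in N, time in s.
With the tool pointing down it reaches from about 0.35 to 0.975 m from the base axis. Payload 4.9 kg.
Tool frame: the origin (TCP) lies midway between the tips of the shut fingers; the grasp point (between the pads) lies 19 mm behind it (ctrl.hold_point_z is the distance from the TCP to the grasp point, in m); z points along the fingers, y is the line along which they close (so a half turn about z gives the same grasp; the last joint's range is limited). The gripper opens to 85 mm and grips with 20 to 120 N. Pads are 22 mm wide; open, the fingers measure 114 mm over their backs; the gripper's body (76 mm by 85 mm) begins 54 mm behind the grasp point. The pads swing forward as they close: fully open they stand 13 mm farther back than shut.
Start: joints at [-1.364, 0.053, 1.613, -0, 1.476, -0.119], TCP at [0.2, -0.592, 0.231] pointing down, gripper open.
Joint ranges: [-3.01, 3.01], [-1.01, 2.22], [0.06, 2.58], [-1.02, 4.17], [0.09, 2.62], [-3.14, 3.14]. Speed limits (rad/s): [2.57, 2.57, 3.14, 3.14, 3.14, 3.14].

INTERFACE

Orientations are given as a rotation vector (axis times angle).
In Python, from station import status, viewer, finish_job, ctrl gives the robot as it stands.
- The arm moves only by the shell command python3 -m jog 'ROWS' [FORCE]. ROWS is JSON, a list of rows, each a list of 7 numbers: the turn, a rotation vector about the tool's x, y, z each as a share of 5 degrees, from -1 to 1, then the shift along the tool's x, y, z each as a share of 30 mm, from -1 to 1, then the opening, from -1 (shut) to 1 (fully open). A call has 1 to 5 rows; each row shifts and turns the commanded pose from where the row before left it, along the tool's axes as they then stand; what a row does not reach is not made up. A row lasts 1/8 s, in which the tool goes at most 62.5 mm and 10.7 degrees, less where a joint would pass 70% of its speed; a pose out of reach is approached as far as the arm can. A call with a number of a shift or a turn outside -1 to 1 is refused whole. A call with a gripper value outside its range is refused whole. The fingers move at their own pace and stop on an object; FORCE is the grip in N (left out, the last holds). Time passes only in rows, so rows that do not move let the fingers close. It gives the time, the measured TCP pose, the force, the opening and the grip force at its end, in the units of the state.
- status.get_obs(): the state, without advancing time (a new reading comes with each control period).
- viewer.get_image(name): name is "scene" or "top" or "wrist"; returns a dict with "img" (420x560x3 uint8, red, green, blue), "fovy" (degrees; the focal length in pixels is half the picture's height over the tangent of half this angle, whatever the lens; pixels are square), "cx", "cy" (the principal point, pixels), "rvec" (rotation vector, rad) and "tvec" (3), from world to camera coordinates, as OpenCV has them. Camera axes: x right, y down, z forward; pixel columns grow to the right and rows downward; lengths in m; the calibration is good to about 2 mm. The wrist camera is an equidistant fisheye: a pixel r from the principal point sees the ray r / f radians off the axis. A picture is of the moment at which its call begins. There is no depth.
- finish_job(): hands the job in; it is judged then, once.
The state is a dict: "t": time; "q": joint angles; "dq": joint speeds; "effort": joint torques, N m; "tool_pos": TCP position; "tool_rot": TCP orientation; "contact_force": force on the tool from outside, world axes, zero at the start; "wrist_torque": the same for the moment, N m; "opening": finger opening in m; "grip_force": force on a finger pad.
Only numpy, scipy, OpenCV 4.12 (cv2) and the standard library are available. Lean on these libraries where they do the work, as an engineer would, in place of code of your own. Each camera call takes 0.05 s, during which the arm holds its last target. There are 200 camera calls.

## Working session

There is one attempt and no reset: what is moved stays moved. The work goes in short steps, Python scripts to look and compute and a shell command to move; the robot and the scene stay as the last step left them, time stands still between calls to the robot, and variables do not carry over. Pictures are saved under pics/ and viewed, at most 13 in all, crops included, and the job is handed in when it is done.

```bash
mkdir -p pics; ls; python3 - <<'E'
from station import status, viewer, ctrl
import cv2,numpy as np
o=status.get_obs(); print(o['t'],o['tool_pos'],o['tool_rot'],ctrl.hold_point_z)
for n in("scene","top"):
    d=viewer.get_image(n); cv2.imwrite(f"pics/{n}0.png",d["img"][:,:,::-1]); print(n,d["fovy"],d["cx"],d["cy"],d["rvec"],d["tvec"])
E
```

```text
pics
0.0 [ 0.19992614 -0.59149863  0.23003807] [-3.09793779e+00 -5.09174396e-01  1.06718145e-04] 0.0187
scene 51.6941845021712 283.7816382643764 205.84422596430122 [ 1.08994448  2.41295235 -0.96899144] [ 0.36981762 -0.2833922   1.44687736]
top 56.13491500135498 277.0285800894805 214.77282237052506 [ 2.11477944 -2.10074165  0.18555155] [0.00843486 0.60640133 0.85605988]
```

View pics/scene0.png

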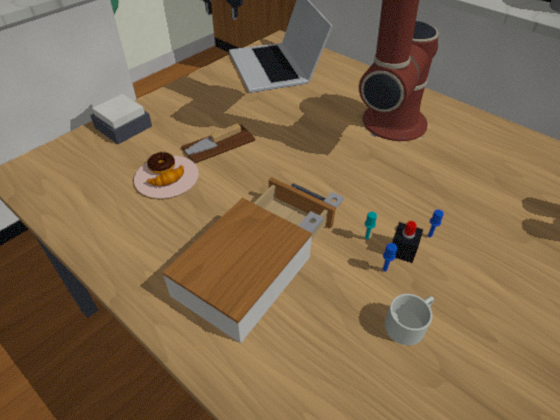

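View pics/top0.png

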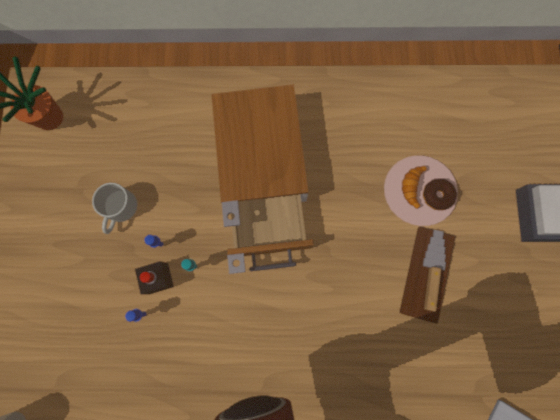

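Scene view: chest at (245,260), drawer open toward the robot, tabs at (315,222) and (335,200); red pin in its block at (409,229) with blue and turquoise pins close by; server on the board at (218,143). Top view: chest (258,145), holes at about (230,215) and (236,264), pin (148,278), server (435,270). I'll look at enlarged crops and take mask measurements.

```bash
cat > h.py <<'E'
import numpy as np,cv2
from scipy.spatial.transform import Rotation as R
from station import status, viewer, ctrl
class Cam:
    def __init__(s,name,d=None):
        d=d or viewer.get_image(name); s.img=d["img"]; s.f=s.img.shape[0]/2/np.tan(np.radians(d["fovy"])/2)
        s.c=np.array([d["cx"],d["cy"]]); s.R=R.from_rotvec(d["rvec"]).as_matrix(); s.t=np.array(d["tvec"]); s.fish=name=="wrist"
        s.o=-s.R.T@s.t
    def ray(s,p):
        v=(np.array(p,float)-s.c)/s.f
        if s.fish:
            r=np.linalg.norm(v); v=np.r_[v/max(r,1e-9)*np.sin(r),np.cos(r)]
        else: v=np.r_[v,1]
        v=s.R.T@v; return v/np.linalg.norm(v)
    def plane(s,p,z):
        v=s.ray(p); return s.o+v*(z-s.o[2])/v[2]
    def px(s,X):
        c=s.R@np.array(X)+s.t
        if s.fish:
            n=np.linalg.norm(c[:2]); return s.c+s.f*c[:2]/n*np.arctan2(n,c[2])
        return s.c+s.f*c[:2]/c[2]
    def hsv(s): return cv2.cvtColor(s.img,cv2.COLOR_RGB2HSV)
    def save(s,n): cv2.imwrite(n,s.img[:,:,::-1])
def tri(a,pa,b,pb):
    u,v=a.ray(pa),b.ray(pb); A=np.c_[u,-v]; k=np.linalg.lstsq(A,b.o-a.o,rcond=None)[0]
    P,Q=a.o+k[0]*u,b.o+k[1]*v; return (P+Q)/2,np.linalg.norm(P-Q)
def blobs(m,amin=15):
    n,l,st,c=cv2.connectedComponentsWithStats(m.astype(np.uint8)); return [(st[i,4],c[i].round(1),st[i,:4]) for i in range(1,n) if st[i,4]>=amin]
E
python3 - <<'E'
from h import *
T=Cam("top");S=Cam("scene")
for n,c in(("T",T),("S",S)):
    h=c.hsv().astype(int);H,s,v=h[...,0],h[...,1],h[...,2]
    print(n,"red",blobs(((H<6)|(H>174))&(s>190)&(v>120)))
    print(n,"blue",[b[1] for b in blobs((H>80)&(H<130)&(s>150)&(v>60))])
def crop(c,x,y,w,h,k): return cv2.resize(c.img[y:y+h,x:x+w],None,fx=k,fy=k,interpolation=cv2.INTER_CUBIC)
a=np.hstack([crop(T,205,180,110,100,4),crop(T,395,220,60,100,4)[:400]])
b=np.hstack([crop(S,250,170,110,75,4),crop(S,175,120,90,75,4)[:,:240]])
m=np.vstack([a,b[:200]])
cv2.imwrite("pics/c1.png",m[:,:,::-1]); print(m.shape)
E
```

```text
T red [(np.int32(82), array([144.5, 276.7]), array([140, 272,  10,  10], dtype=int32))]
T blue [array([149.2, 239.5]), array([185.9, 263.8]), array([129.9, 315.2])]
S red [(np.int32(69), array([411.7, 226.5]), array([407, 221,   9,  14], dtype=int32))]
S blue [array([435.5, 220.5]), array([370.1, 222.4]), array([389.6, 253.8])]
(600, 680, 3)
```

View pics/c1.png

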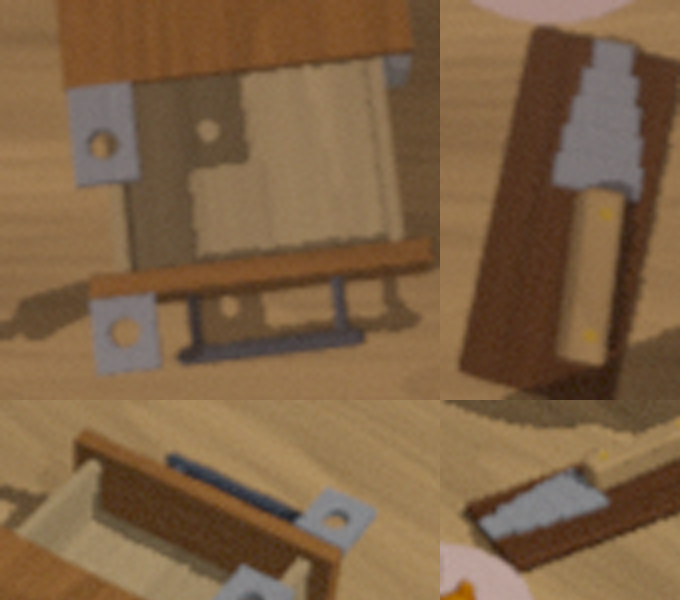

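The crops show the upper hole at top-view (230.5,216), the lower hole at (236,262.7), and the bar ends at (251.5,269.2) and (295,264.2). The server's handle runs from (435,267) to (431,310), with the blade tip at (438.5,230).

```bash
python3 - <<'E'
from h import *
np.set_printoptions(precision=4,suppress=True)
T=Cam("top");S=Cam("scene")
print("lowhole",tri(T,(236,262.7),S,(334.2,200)))
print("red",tri(T,(144.5,276.7),S,(411.7,226.5)))
print("brassfront",tri(T,(436.75,273.2),S,(215,133.75)))
L=T.plane((236,262.7),.072);U=T.plane((230.5,216),.09);print("L",L,"U",U,np.linalg.norm((L-U)[:2]))
a,b=T.plane((251.5,269.2),.04),T.plane((295,264.2),.04);print("bar",a,b,np.linalg.norm(a-b))
y=(a-b)[:2];print("yaw from bar",np.degrees(np.arctan2(-y[0],y[1])), "yaw from holes",np.degrees(np.arctan2((U-L)[1],(U-L)[0])))
r,t=T.plane((430.8,310),.034),T.plane((435,267),.034);tip=T.plane((438.5,230),.016)
print("server rear,front,tip",r,t,tip,np.linalg.norm(r-t),np.linalg.norm(tip-r))
# block and oak top edges
for n,c in(("T",T),("S",S)):
    h=c.hsv().astype(int);H,s,v=h[...,0],h[...,1],h[...,2]
    m=((v<60)).astype(np.uint8)
    print(n,"dark",[b for b in blobs(m,150)])
m=(T.hsv()[...,1]>140)&(T.hsv()[...,0]<16)&(T.hsv()[...,2]>60); m=m.astype(np.uint8); m[:80]=0;m[205:]=0;m[:,:205]=0;m[:,320:]=0
c=max(cv2.findContours(m,0,2)[0],key=cv2.contourArea);rc=cv2.minAreaRect(c);bx=[T.plane(p,.09)for p in cv2.boxPoints(rc)];print(rc,np.array(bx))
E
```

```text
lowhole (array([0.4935, 0.1052, 0.0664]), np.float64(0.0025971644662314605))
red (array([0.4605, 0.3028, 0.0869]), np.float64(3.4977874039067814e-05))
brassfront (array([ 0.4759, -0.357 ,  0.0322]), np.float64(0.0003343850466829478))
L [0.4938 0.1034 0.072 ] U [0.5971 0.1166 0.09  ] 0.10414534770471831
bar [0.4814 0.071  0.04  ] [ 0.4937 -0.0298  0.04  ] 0.10149178874893255
yaw from bar 6.936091673969361 yaw from holes 7.294665595842216
server rear,front,tip [ 0.3931 -0.3373  0.034 ] [ 0.49   -0.3534  0.034 ] [ 0.5796 -0.3746  0.016 ] 0.09823712624283579 0.19104756926375546
T dark [(np.int32(884), array([19.2, 92.4]), array([ 0, 56, 46, 66], dtype=int32)), (np.int32(203), array([531.5, 232.9]), array([521, 219,  39,  22], dtype=int32)), (np.int32(609), array([156.7, 277.6]), array([136, 262,  37,  31], dtype=int32)), (np.int32(847), array([251.6, 407.2]), array([223, 396,  58,  24], dtype=int32)), (np.int32(200), array([280.8, 412.7]), array([259, 400,  34,  20], dtype=int32))]
S dark [(np.int32(950), array([387.5,  28.6]), array([376,   0,  27,  63], dtype=int32)), (np.int32(286), a
[... 312 characters left out ...]
(np.int32(220), array([381.2, 115.2]), array([366, 104,  37,  23], dtype=int32)), (np.int32(268), array([103.7, 128.2]), array([ 91, 114,  27,  29], dtype=int32)), (np.int32(318), array([160.1, 161.4]), array([148, 153,  26,  18], dtype=int32)), (np.int32(364), array([ 11.8, 231.8]), array([  0, 220,  29,  26], dtype=int32)), (np.int32(647), array([406.2, 243.4]), array([393, 223,  30,  40], dtype=int32)), (np.int32(991), array([ 72.5, 285.1]), array([ 35, 236,  64,  82], dtype=int32))]
((258.25701904296875, 143.120361328125), (109.92269897460938, 88.92488098144531), 83.0887680053711) [[ 0.8962  0.1817  0.09  ]
 [ 0.9236 -0.0305  0.09  ]
 [ 0.6527 -0.0604  0.09  ]
 [ 0.627   0.1398  0.09  ]]
```

The readings agree with each other. The drawer is out about 0.104 m, chest yaw is about 7.0°, and the front edge is where the sizes say it should be. The server's yaw is about −10.5°. Moving above the handle's rear part.

```bash
cat > go.py <<'E'
# usage: go.py x y z yawdeg pitchdown : prints what remains, tool axes, in row units
import sys; from h import *
x,y,z,yaw,p=map(float,sys.argv[1:6]); o=status.get_obs()
Rc=R.from_rotvec(o["tool_rot"])
Rt=R.from_euler("z",yaw,degrees=True)*R.from_euler("x",180,degrees=True)*R.from_euler("y",-p,degrees=True)
d=np.array([x,y,z])-o["tool_pos"]
print("t %.2f pos %s F %s open %.4f grip %.1f"%(o["t"],np.round(o["tool_pos"],4),np.round(o["contact_force"],1),o["opening"],o["grip_force"]))
print("turn units",np.round((Rc.inv()*Rt).as_rotvec(degrees=True)/5,2),"shift units now-axes",np.round(Rc.inv().apply(d)/.03,2),"target-axes",np.round(Rt.inv().apply(d)/.03,2))
E
python3 -m jog '[[0,0,1,0,0,0.4,1],[0,0,1,0,0,0.4,1],[0,0,1,0,0,0.4,1],[0,0,1,0,0,0.4,1],[0,0,1,0,0,0.4,1]]' 40 >/dev/null
python3 -m jog '[[0,0,0.85,0.58,-0.95,0,0],[0,0,0,0.58,-0.95,0,0],[0,0,0,0.58,-0.95,0,0],[0,0,0,0.58,-0.95,0,0],[0,0,0,0.58,-0.95,0,0]]' >/dev/null
python3 -m jog '[[0,0,0,0.58,-0.95,0,0],[0,0,0,0.58,-0.95,0,0],[0,0,0,0.58,-0.95,0,0],[0,0,0,0.58,-0.95,0,0],[0,0,0,0.58,-0.95,0,0]]' >/dev/null
python3 -m jog '[[0,0,0,0,0,0,0],[0,0,0,0,0,0,0]]'
python3 go.py 0.4226 -0.3428 0.13 -10.5 0
python3 - <<'E'
from h import *
W=Cam("wrist");i=W.img.copy()
for X in([.4226,-.3428,.036],[.3931,-.3373,.036],[.49,-.3534,.036],[.5796,-.3746,.016]):
    cv2.circle(i,tuple(int(k) for k in W.px(X).round()),2,(255,0,0),-1); print(W.px(X))
cv2.imwrite("pics/w1.png",i[:,:,::-1])
E
```

```text
t: 2.42
tool_pos: [0.4213, -0.3426, 0.1713]
tool_rot: [3.128, -0.289, -0.0]
contact_force: [-0.4, -1.1, 0.2]
opening: 0.0425
grip_force: 0.0
t 2.42 pos [ 0.4213 -0.3426  0.1713] F [-0.4 -1.1  0.2] open 0.0425 grip 0.0
turn units [ 0.    0.   -0.01] shift units now-axes [ 0.04 -0.    1.38] target-axes [ 0.04 -0.    1.38]
[274.13279839 198.2642859 ]
[274.16027426 230.1239229 ]
[271.79293506 120.39011113]
[276.86567284  22.1147886 ]
```

View pics/w1.png

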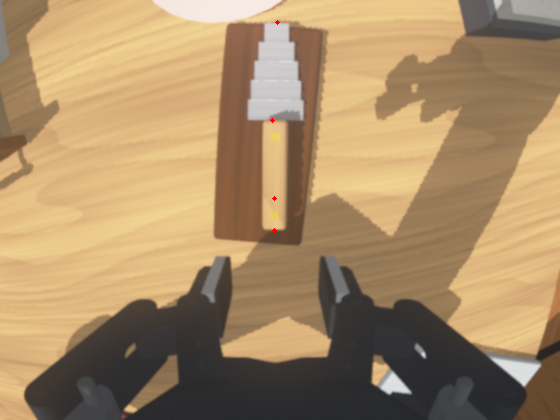

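The reprojected points land on the handle and blade tip (handle axis at column ~275, brass dots at (276,137) and (275,215)), so the server's pose is confirmed. Descending and gripping.

```bash

python3 -m jog '[[0,0,0,0.04,0,1,0],[0,0,0,0,0,1,0],[0,0,0,0,0,1,0],[0,0,0,0,0,1,0],[0,0,0,0,0,0.8,0]]' 60 >/dev/null
python3 -m jog '[[0,0,0,0,0,0.4,0],[0,0,0,0,0,0,0]]'
python3 -m jog '[[0,0,0,0,0,0,-1],[0,0,0,0,0,0,-1],[0,0,0,0,0,0,-1],[0,0,0,0,0,0,-1]]' 60
python3 go.py 0.4226 -0.3428 0.0155 -10.5 0
```

```text
t: 3.35
tool_pos: [0.4219, -0.3426, 0.0146]
tool_rot: [-3.127, 0.291, 0.002]
contact_force: [0.3, -0.0, 0.6]
opening: 0.0426
grip_force: 0.0
t: 3.85
tool_pos: [0.4235, -0.3436, 0.0169]
tool_rot: [3.126, -0.289, 0.003]
contact_force: [-0.6, -1.2, 5.8]
opening: 0.0204
grip_force: 62.7
t 3.85 pos [ 0.4235 -0.3436  0.0169] F [-0.6 -1.2  5.8] open 0.0204 grip 62.7
turn units [ 0.02 -0.02 -0.02] shift units now-axes [-0.04 -0.02  0.05] target-axes [-0.04 -0.02  0.05]
```

```bash

python3 -m jog '[[0,0,0,0,0,-0.3,-1],[0,0,0,0,0,-0.7,-1],[0,0,0,0,0,-1,-1],[0,0,0,0,0,-1,-1],[0,0,0,0,0,-1,-1]]' >/dev/null
python3 -m jog '[[0,0,-0.7,0,0,-1,-1],[0,0,-0.7,0,0,-1,-1],[0,0,-0.7,0,0,0,-1],[0,0,-0.7,0,0,0,-1],[0,0,-0.7,0,0,0,-1]]' >/dev/null
python3 -m jog '[[0,-1,0,0,0,0,-1],[0,-1,0,0,0,0,-1],[0,-1,0,0,0,0,-1],[0,-1,0,0,0,0,-1],[0,0,0,0,0,0,-1]]'
python3 go.py 0.3857 -0.0121 0.180 7 20
```

```text
t: 5.72
tool_pos: [0.4231, -0.3417, 0.1941]
tool_rot: [3.069, 0.188, -0.542]
contact_force: [-0.4, -0.1, -1.8]
opening: 0.0209
grip_force: 61.8
t 5.72 pos [ 0.4231 -0.3417  0.1941] F [-0.4 -0.1 -1.8] open 0.0209 grip 61.8
turn units [-0.02  0.01  0.01] shift units now-axes [  0.26 -11.06   0.43] target-axes [  0.26 -11.06   0.41]
```

```bash

python3 -m jog '[[0,0,0,0,-1,0,-1],[0,0,0,0,-1,0,-1],[0,0,0,0,-1,0,-1],[0,0,0,0,-1,0,-1],[0,0,0,0,-1,0,-1]]' >/dev/null
python3 -m jog '[[0,0,0,0,-1,0,-1],[0,0,0,0,-1,0,-1],[0,0,0,0,-1,0,-1],[0,0,0,0.15,-1,0.2,-1],[0,0,0,0.1,-1,0.2,-1]]' >/dev/null
python3 -m jog '[[0,0,0,0,-1,0,-1],[0,0,0,0,0,0,-1],[0,0,0,0,0,0,-1]]' >/dev/null
python3 go.py 0.3857 -0.0121 0.143 7 20
python3 - <<'E'
from h import *
T=Cam("top");S=Cam("scene")
i=np.hstack([cv2.resize(T.img[150:350,170:330],None,fx=2.4,fy=2.4),cv2.resize(S.img[40:240,220:380],None,fx=2.4,fy=2.4)])
cv2.imwrite("pics/c2.png",i[:,:,::-1])
E
```

```text
t 7.35 pos [ 0.3858 -0.015   0.1816] F [-0.3  0.2 -1.6] open 0.0205 grip 61.8
turn units [-0.   -0.01 -0.02] shift units now-axes [ 0.45 -0.1   1.21] target-axes [ 0.45 -0.1   1.21]
```

View pics/c2.png

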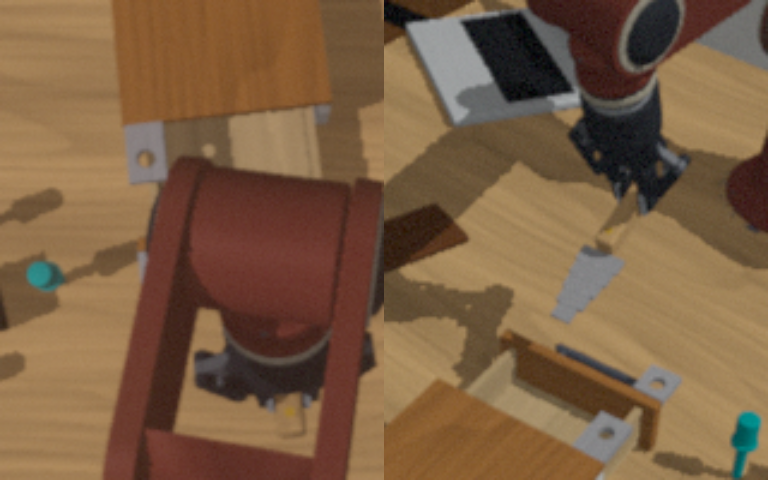

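The left half shows the handle's rear end at (290,430), below the gripper. The right half shows the blade pointing at the drawer with its tip at crop (562,315), which is scene (294,171). I'll check that against the expected tip.

```bash
python3 - <<'E'
from h import *
S=Cam("scene");o=status.get_obs();M=R.from_rotvec(o["tool_rot"]).as_matrix();p=np.array(o["tool_pos"])
for k in(150,155,160,165):
  X=p+M@[k/1000,0,.003];print(k,X.round(4),S.px(X).round(1))
for k in (-.02,0,.02): print(S.px(p+M@[.160,0,.003+k]).round(1))
E
```

```text
150 [0.5249 0.0014 0.1275] [294.8 169.5]
155 [0.5296 0.002  0.1258] [293.7 171.1]
160 [0.5343 0.0025 0.1241] [292.7 172.6]
165 [0.5389 0.0031 0.1224] [291.6 174.2]
[291.3 168.4]
[292.7 172.6]
[294.  176.8]
```

```bash

python3 -m jog '[[0,0,0,0.25,-0.1,0.6,-1],[0,0,0,0.2,0,0.6,-1],[0,0,0,0.5,0,0,-1],[0,0,0,1,0,0,-1],[0,0,0,1,0,0,-1]]'
python3 -m jog '[[0,0,0,1,0,0,-1],[0,0,0,1,0,0,-1],[0,0,0,0.6,0,0,-1],[0,0,0,0.3,0,0,-1],[0,0,0,0,0,0,-1]]'
python3 go.py 0.5752 0.0112 0.0815 7 20
```

```text
t: 8.12
tool_pos: [0.4557, -0.003, 0.1152]
tool_rot: [3.068, 0.185, -0.544]
contact_force: [0.0, 0.0, -1.1]
opening: 0.0204
grip_force: 61.8
t: 8.75
tool_pos: [0.5364, 0.0068, 0.0864]
tool_rot: [3.067, 0.186, -0.544]
contact_force: [-0.5, -0.6, -0.6]
opening: 0.0207
grip_force: 61.8
t 8.75 pos [0.5364 0.0068 0.0864] F [-0.5 -0.6 -0.6] open 0.0207 grip 61.8
turn units [-0.01  0.03 -0.01] shift units now-axes [ 1.28  0.01 -0.3 ] target-axes [ 1.28  0.01 -0.29]
```

```bash

python3 -m jog '[[0,0,0,0.64,0,-0.15,-1],[0,0,0,0.64,0,-0.15,-1],[0,0,0,0,0,0,-1],[0,1,0,0.13,0,0.42,-1],[0,0,0,0,0,0,-1]]'
python3 -m jog '[[0,1,0,0.1,0,0.43,-1],[0,0,0,0,0,0,-1],[0,1,0,0.07,0,0.44,-1],[0,0,0,0,0,0,-1]]'
python3 go.py 0.5752 0.0112 0.027 7 0
```

```text
t: 9.38
tool_pos: [0.5726, 0.0114, 0.0691]
tool_rot: [3.093, 0.187, -0.413]
contact_force: [0.1, 0.4, -1.3]
opening: 0.0207
grip_force: 61.8
t: 9.88
tool_pos: [0.573, 0.0113, 0.0427]
tool_rot: [3.128, 0.189, -0.144]
contact_force: [0.1, 1.5, -0.9]
opening: 0.0203
grip_force: 61.8
t 9.88 pos [0.573  0.0113 0.0427] F [ 0.1  1.5 -0.9] open 0.0203 grip 61.8
turn units [-0.01  1.05 -0.02] shift units now-axes [0.12 0.01 0.52] target-axes [0.07 0.01 0.52]
```

```bash

python3 -m jog '[[0,1,0,0.09,0,0.44,-1],[0,0.05,0,0,0,0,-1],[0,0,0,0,0,0.16,-1],[0,0,0,0,0,0,-1]]'
python3 go.py 0.5752 0.0112 0.0235 7 0
```

```text
t: 10.38
tool_pos: [0.5766, 0.0115, 0.0252]
tool_rot: [-3.136, -0.19, -0.005]
contact_force: [0.0, 0.4, -1.6]
opening: 0.021
grip_force: 61.8
t 10.38 pos [0.5766 0.0115 0.0252] F [ 0.   0.4 -1.6] open 0.0210 grip 61.8
turn units [-0.   -0.04 -0.02] shift units now-axes [-0.05  0.01  0.05] target-axes [-0.05  0.    0.06]
```

```bash

python3 -m jog '[[0,0,0,0,0,0.07,-1],[0,0,0,0,0,0,-1]]'
python3 -m jog '[[0,0,0,0,0,0,-0.2],[0,0,0,0,0,0,-0.2],[0,0,0,0,0,0,-0.2],[0,0,0,0,0,-0.3,-0.2],[0,0,0,0,0,-0.7,-0.2]]'
python3 -m jog '[[0,0,0,0,0,-1,-0.2],[0,0,0,0,0,-1,-0.2],[0,0,0,0,0,-1,-0.2],[0,0,0,-1,0,-0.5,-0.2],[0,0,0,-1,0,0,-0.2]]'
python3 -m jog '[[0,0,1,-1,0,0,-0.2],[0,0,1,-0.6,0,0,-0.2],[0,0,1,0,0,0,-0.2],[0,0,1,0,0,0,-0.2],[0,0,1,0,0,0,-0.2]]'
python3 - <<'E'
from h import *
T=Cam("top");S=Cam("scene");W=Cam("wrist")
i=np.hstack([cv2.resize(W.img,(560,420)),cv2.resize(S.img[140:280,250:330],(240,420))])
cv2.imwrite("pics/c3.png",i[:,:,::-1])
E
```

```text
t: 10.62
tool_pos: [0.5764, 0.0115, 0.0229]
tool_rot: [-3.136, -0.19, -0.007]
contact_force: [-0.0, 0.1, -1.7]
opening: 0.0205
grip_force: 62.0
t: 11.25
tool_pos: [0.5751, 0.0116, 0.0526]
tool_rot: [-3.135, -0.189, -0.003]
contact_force: [0.5, 0.0, -0.1]
opening: 0.0339
grip_force: 0.0
t: 11.88
tool_pos: [0.5168, 0.004, 0.1606]
tool_rot: [3.135, 0.19, 0.014]
contact_force: [0.0, -0.4, -0.5]
opening: 0.0345
grip_force: 0.0
t: 12.5
tool_pos: [0.4683, -0.0, 0.1583]
tool_rot: [-3.101, 0.498, -0.009]
contact_force: [-0.7, -0.4, 0.2]
opening: 0.0342
grip_force: 0.0
```

View pics/c3.png

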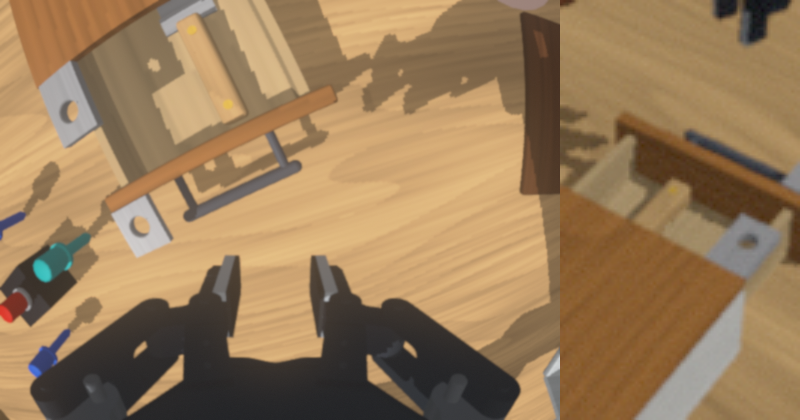

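The server lies flat in the drawer, with its handle from (190,25) to (228,108) in the wrist view, clear of the front panel. Next I close the fingers and push on the bar handle.

```bash

python3 -m jog '[[0,0,-1,-1,0,0,-1],[0,0,-1,0,0,0,-1],[0,0,-1,0,0,0,-1],[0,0,-1,0,0,0,-1],[0,0,-1,0,0,0,-1]]' 40 >/dev/null
python3 go.py 0.4418 0.0150 0.028 7 0
```

```text
t 13.28 pos [0.4397 0.0093 0.1576] F [-0.9 -0.6 -0.2] open -0.0001 grip 0.0
turn units [ 0.   -0.05  0.03] shift units now-axes [ 0.07 -0.18  4.32] target-axes [ 0.09 -0.18  4.32]
```

```bash

python3 -m jog '[[0,0,0,0,-0.18,1,-1],[0,0,0,0,0,1,-1],[0,0,0,0,0,1,-1],[0,0,0,0,0,1,-1],[0,0,0,0,0,0.3,-1]]'
python3 -m jog '[[0,0,0,0.5,0,0,-1],[0,0,0,0.5,0,0,-1],[0,0,0,0.4,0,0,-1]]'
python3 -m jog '[[0,0,0,0.4,0,0,-1],[0,0,0,0.4,0,0,-1],[0,0,0,0.4,0,0,-1],[0,0,0,0.4,0,0,-1]]'
python3 go.py 0.4418 0.0150 0.028 7 0
```

```text
t: 13.9
tool_pos: [0.4381, 0.015, 0.0266]
tool_rot: [-3.135, -0.191, -0.001]
contact_force: [0.4, -0.2, -0.4]
opening: -0.0002
grip_force: 0.0
t: 14.28
tool_pos: [0.482, 0.0197, 0.0294]
tool_rot: [3.136, 0.191, 0.006]
contact_force: [-2.9, -1.0, 2.5]
opening: 0.0
grip_force: 1.6
t: 14.78
tool_pos: [0.5297, 0.0257, 0.0287]
tool_rot: [-3.136, -0.19, -0.007]
contact_force: [-3.2, -0.6, 1.9]
opening: 0.0001
grip_force: 1.5
t 14.78 pos [0.5297 0.0257 0.0287] F [-3.2 -0.6  1.9] open 0.0001 grip 1.5
turn units [ 0.   -0.05 -0.02] shift units now-axes [-2.95 -0.    0.01] target-axes [-2.95 -0.    0.02]
```

```bash

python3 -m jog '[[0,0,0,0.4,0,0,-1],[0,0,0,0.4,0,0,-1],[0,0,0,0.4,0,0,-1],[0,0,0,0,0,0,-1]]'
python3 -m jog '[[0,0,0,0.2,0,0,-1],[0,0,0,0.1,0,0,-1],[0,0,0,0,0,0,-1]]'
python3 -m jog '[[0,0,0,0.1,0,0,-1],[0,0,0,0,0,0,-1]]'
```

```text
t: 15.28
tool_pos: [0.5663, 0.0301, 0.0291]
tool_rot: [-3.135, -0.189, -0.011]
contact_force: [0.0, 0.5, -0.5]
opening: 0.0002
grip_force: 0.0
t: 15.65
tool_pos: [0.5737, 0.0311, 0.0286]
tool_rot: [-3.135, -0.189, -0.007]
contact_force: [-1.0, -0.2, 0.5]
opening: 0.0001
grip_force: 0.4
t: 15.9
tool_pos: [0.5766, 0.0314, 0.0287]
tool_rot: [-3.135, -0.189, -0.007]
contact_force: [-2.0, 0.0, 0.1]
opening: 0.0001
grip_force: 0.7
```

```bash

python3 -m jog '[[0,0,0,0.1,0,0,-1],[0,0,0,0,0,0,-1]]' | grep -E "tool_pos|contact"
python3 -m jog '[[0,0,0,0.1,0,0,-1],[0,0,0,0,0,0,-1]]'| grep -E "tool_pos|contact"
python3 -m jog '[[0,0,0,0.1,0,0,-1],[0,0,0,0,0,0,-1]]'| grep -E "tool_pos|contact"
```

```text
tool_pos: [0.5778, 0.0316, 0.0286]
contact_force: [-8.2, -1.0, 4.5]
tool_pos: [0.5779, 0.0316, 0.0285]
contact_force: [-19.3, -2.5, 13.5]
tool_pos: [0.578, 0.0317, 0.0284]
contact_force: [-30.1, -3.6, 21.9]
```

The drawer has bottomed out: force rose with no further motion. Backing off, then looking at the tabs and the pin from close by.

```bash

python3 -m jog '[[0,0,0,-0.6,0,0,-1],[0,0,0,-1,0,0,-1],[0,0,0,-1,0,-0.5,-1],[0,0,0,-0.5,-0.5,-1,-1],[0,0,0,0,-1,-1,0]]' >/dev/null
python3 -m jog '[[0,0,0,0,-1,-1,0],[0,0,0,0,-0.5,-1,0],[0,0,0,0,0,-1,0],[0,0,0,0,0,0,0],[0,0,0,0,0,0,0]]'
python3 - <<'E'
from h import *
W=Cam("wrist")
print(W.px([.5971,.1166,.09]),W.px([.4605,.3028,.098]),W.o)
W.save("pics/w2.png"); import pickle; pickle.dump(W,open("w2.pkl","wb"))
E
```

```text
t: 17.9
tool_pos: [0.4816, 0.1104, 0.1928]
tool_rot: [-3.136, -0.189, -0.007]
contact_force: [-1.1, -0.2, -0.1]
opening: 0.043
grip_force: 0.0
[284.52287632  61.44629703] [ 59.12508828 211.02581766] [0.55519504 0.11872575 0.33574975]
```

View pics/w2.png

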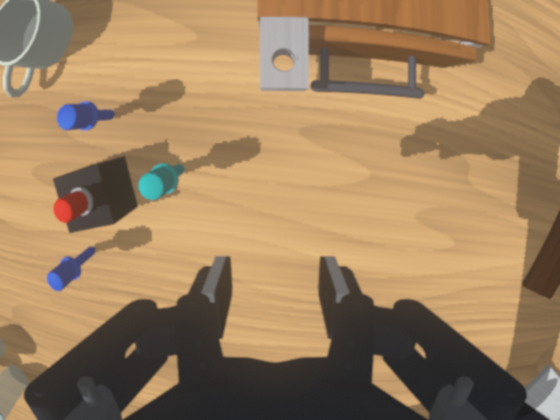

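The drawer is fully shut and the upper hole sits at (284,61), matching the prediction of (284.5,61.4), with light showing through both holes. The red pin's head is at (66,210), with the others well apart. Moving so the camera is over the pin.

```bash

python3 go.py 0.40 0.295 0.20 7 0
python3 -m jog '[[0,0,0,-0.3,-1,0,0],[0,0,0,-0.3,-1,0,0],[0,0,0,-0.3,-1,0,0],[0,0,0,-0.3,-1,0,0],[0,0,0,-0.3,-1,0,0]]' >/dev/null
python3 -m jog '[[0,0,0,-0.1,-1,0,0],[0,0,0,0,-0.5,0,0],[0,0,0,0,0,0,0],[0,0,0,0,0,0,0]]' >/dev/null
python3 - <<'E'
from h import *
import pickle
W=Cam("wrist");V=pickle.load(open("w2.pkl","rb"));T=Cam("top")
print(status.get_obs()["tool_pos"],W.o)
for c in(W,V):
    h=c.hsv().astype(int); m=((h[...,0]<6)|(h[...,0]>174))&(h[...,1]>170)&(h[...,2]>60)
    print(blobs(m))
p=W.px([.4605,.3028,.098]).astype(int);print(p)
W.save("pics/w3full.png"); x,y=max(p[0]-100,0),max(p[1]-75,0)
cv2.imwrite("pics/w3.png",cv2.resize(W.img[y:y+150,x:x+200],None,fx=4,fy=4,interpolation=2)[:,:,::-1]);print(x,y)
pickle.dump(W,open("w3.pkl","wb"))
E
```

```text
t 17.95 pos [0.4811 0.1103 0.1921] F [ 0.5 -0.4  0.5] open 0.0430 grip 0.0
turn units [-0.   -0.03 -0.02] shift units now-axes [-1.95 -6.44 -0.27] target-axes [-1.93 -6.44 -0.26]
[0.41084092 0.29749546 0.19315286] [0.48438845 0.30592925 0.33570793]
[(np.int32(739), array([278.8, 148. ]), array([264, 132,  31,  32], dtype=int32))]
[(np.int32(455), array([ 65.7, 207.4]), array([ 54, 193,  30,  29], dtype=int32))]
[274 148]
174 73
```

View pics/w3.png

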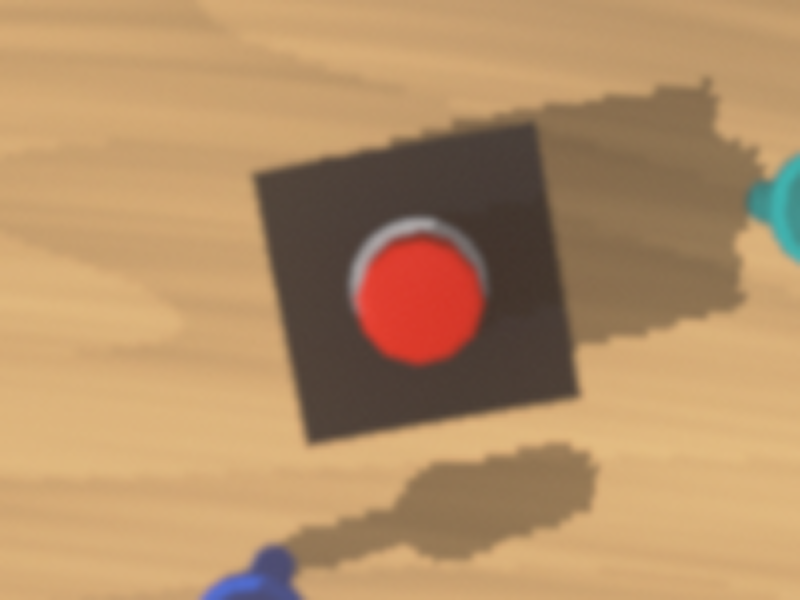

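The red head's disc is at crop (421,300), i.e. (279.2,148). The block's corners average to (420,284), i.e. (279,144), and the collar ring is concentric with them.

```bash
python3 - <<'E'
from h import *
import pickle
W=pickle.load(open("w3.pkl","rb"));V=pickle.load(open("w2.pkl","rb"))
print("tri top",tri(W,(279.2,148),V,(65.5,210)))
print("top@.098",W.plane((279.2,148),.098),"block@.062",W.plane((279,144),.062))
# hole in w2: tab contour & hole
g=cv2.cvtColor(V.img,cv2.COLOR_RGB2HSV)[45:80,268:300]; m=(g[...,1]>70).astype(np.uint8)
print([(a,c+[268,45],s) for a,c,s in blobs(m)])
for b in blobs(m): print(V.plane(b[1]+[268,45],.09))
E
python3 go.py 0.4605 0.3028 0.20 7 0
```

```text
tri top (array([0.46028775, 0.29951145, 0.09205099]), np.float64(0.0004272658818154033))
top@.098 [0.46107203 0.29974246 0.098     ] block@.062 [0.4608921  0.29938592 0.062     ]
[(np.int32(251), array([283. ,  62.3]), array([ 5, 10, 21, 16], dtype=int32))]
[0.59629657 0.11763835 0.09      ]
t 19.18 pos [0.4108 0.2975 0.1932] F [-0.2 -0.3  0.6] open 0.0426 grip 0.0
turn units [ 0.   -0.05 -0.03] shift units now-axes [ 1.67  0.02 -0.22] target-axes [ 1.66  0.03 -0.23]
```

```bash

python3 -m jog '[[0,-0.05,0,0.86,0.07,0,0],[0,0,0,0.8,0.06,0,0],[0,0,0,0,0,0.5,0],[0,0,0,0,0,1,0],[0,0,0,0,0,0,0]]' >/dev/null
python3 go.py 0.461 0.2996 0.071 7 0
```

```text
t 19.80 pos [0.4575 0.299  0.1445] F [-0.2 -0.4 -0.7] open 0.0430 grip 0.0
turn units [ 0.03  0.08 -0.02] shift units now-axes [ 0.14 -0.01  2.45] target-axes [ 0.12 -0.01  2.45]
```

```bash

python3 -m jog '[[0,0.06,0,0.12,0,1,0],[0,0,0,0,0,1,0],[0,0,0,0,0,0.4,0],[0,0,0,0,0,0,0]]' 40 >/dev/null
python3 go.py 0.461 0.2996 0.071 7 0
python3 -m jog '[[0,0,0,0,0,0,-1],[0,0,0,0,0,0,-1],[0,0,0,0,0,0,-1],[0,0,0,0,0,0,-1]]' 40
python3 go.py 0.461 0.2996 0.071 7 0
```

```text
t 20.30 pos [0.4638 0.3007 0.0763] F [-0.1  0.6 -0.3] open 0.0429 grip 0.0
turn units [ 0.   -0.05 -0.02] shift units now-axes [-0.1   0.03  0.18] target-axes [-0.1   0.03  0.18]
t: 20.8
tool_pos: [0.4654, 0.3015, 0.0783]
tool_rot: [-3.134, -0.189, -0.013]
contact_force: [-0.2, -1.6, 5.3]
opening: 0.0226
grip_force: 39.6
t 20.80 pos [0.4654 0.3015 0.0783] F [-0.2 -1.6  5.3] open 0.0226 grip 39.6
turn units [-0.01 -0.09 -0.02] shift units now-axes [-0.16  0.04  0.24] target-axes [-0.15  0.04  0.24]
```

```bash

python3 -m jog '[[0,0,0,0,0,-0.3,-1],[0,0,0,0,0,-0.7,-1],[0,0,0,0,0,-1,-1],[0,0,0,0,0,-1,-1],[0,0,0,0,0,-1,-1]]' >/dev/null
python3 -m jog '[[0,0,0,0,0,-0.5,-1],[0,0,0,0,0,0,-1],[0,0,0,0,0,0,-1]]'
python3 go.py 0.60 0.1187 0.21 7 0
```

```text
t: 21.8
tool_pos: [0.4628, 0.3004, 0.2097]
tool_rot: [3.135, 0.189, 0.004]
contact_force: [0.3, 0.6, -0.5]
opening: 0.0222
grip_force: 39.3
t 21.80 pos [0.4628 0.3004 0.2097] F [ 0.3  0.6 -0.5] open 0.0222 grip 39.3
turn units [ 0.01 -0.03 -0.02] shift units now-axes [3.81 6.56 0.  ] target-axes [ 3.8   6.57 -0.01]
```

```bash

python3 -m jog '[[0,0,0,0.5,0.9,0,-1],[0,0,0,0.5,0.9,0,-1],[0,0,0,0.5,0.9,0,-1],[0,0,0,0.5,0.9,0,-1],[0,0,0,0.5,0.9,0,-1]]' >/dev/null
python3 -m jog '[[0,0,0,0.5,0.9,0,-1],[0,0,0,0.5,0.9,0,-1],[0,-0.03,0,0.3,0.25,0,-1],[0,0,0,0,0,0,-1],[0,0,0,0,0,0,-1]]' >/dev/null
python3 go.py 0.60 0.1187 0.21 7 0
python3 - <<'E'
from h import *
import pickle
o=status.get_obs()
T=Cam("top");S=Cam("scene");W=Cam("wrist");pickle.dump((T,S,W,o),open("a.pkl","wb"))
i=np.hstack([cv2.resize(S.img[130:250,270:370],(400,480),interpolation=2),cv2.resize(W.img[90:330,180:380],(400,480),interpolation=2)])
cv2.imwrite("pics/c4.png",i[:,:,::-1])
E
```

```text
t 23.05 pos [0.5997 0.1203 0.2115] F [-0.3  0.7 -0.9] open 0.0227 grip 39.4
turn units [-0.01 -0.02 -0.01] shift units now-axes [0.   0.05 0.05] target-axes [0.   0.05 0.05]
```

View pics/c4.png

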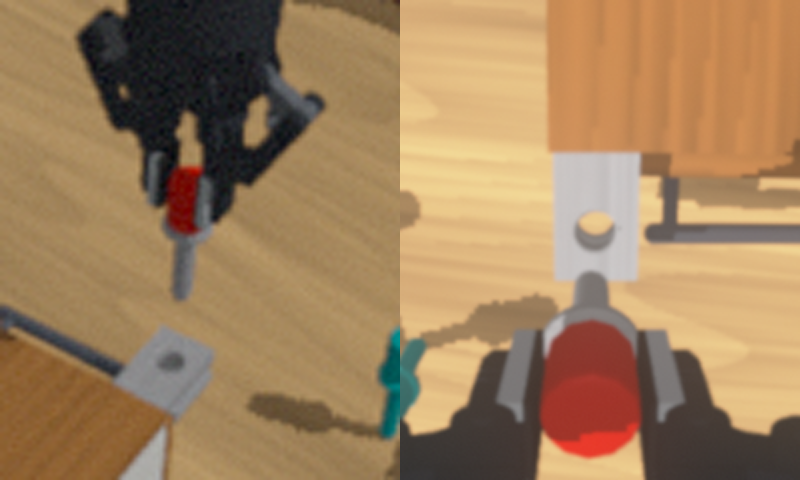

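The pin hangs upright, with its foot at scene (315.2,204) and wrist (276,229). The upper hole is at scene (312.7,220.2) and wrist (277.5,205). Triangulating both.

```bash
python3 - <<'E'
from h import *
import pickle
T,S,W,o=pickle.load(open("a.pkl","rb"))
print("hole tri",tri(W,(277.5,205),S,(312.7,220.2)),"W@.09",W.plane((277.5,205),.09),"S@.09",S.plane((312.7,220.2),.09))
print("foot tri",tri(W,(276,229),S,(315.2,203.5)))
h=W.hsv();g=h[190:216,262:294];m=((g[...,1]>55)|(g[...,2]<140)).astype(np.uint8);print([(a,c+[262,190],s) for a,c,s in blobs(m)])
p=np.array(o["tool_pos"])
# project expected pin: axis at offset from TCP; collar underside at z0
for ax in ([.5953,.1184],[.5967,.117],[.598,.119]):
  for z in (.141-.0,.15): print(ax,z,"W",W.px([*ax,z]).round(1),"S",S.px([*ax,z]).round(1))
h=S.hsv().astype(int);m=((h[...,0]<6)|(h[...,0]>174))&(h[...,1]>170);m[:, :300]=0;m[220:]=0;m[:,340:]=0;print("S red",blobs(m))
h=W.hsv().astype(int);m=((h[...,0]<6)|(h[...,0]>174))&(h[...,1]>170);print("W red",blobs(m,60))
E
```

```text
hole tri (array([0.59735353, 0.1178423 , 0.08530906]), np.float64(0.0016345117799829582)) W@.09 [0.59928455 0.11748331 0.09      ] S@.09 [0.60019797 0.12077265 0.09      ]
foot tri (array([0.59523844, 0.11907019, 0.14036891]), np.float64(0.001772571753642231))
[(np.int32(245), array([276.9, 204.3]), array([ 7,  6, 18, 19], dtype=int32))]
[0.5953, 0.1184] 0.141 W [276.  230.2] S [314.6 203.3]
[0.5953, 0.1184] 0.15 W [276.1 234.8] S [314.8 200.5]
[0.5967, 0.117] 0.141 W [278.3 228.6] S [313.7 203.3]
[0.5967, 0.117] 0.15 W [278.4 233.1] S [314.  200.5]
[0.598, 0.119] 0.141 W [275.7 226.5] S [314.1 204. ]
[0.598, 0.119] 0.15 W [275.7 231. ] S [314.3 201.2]
S red [(np.int32(106), array([315.1, 179. ]), array([311, 172,  10,  16], dtype=int32))]
W red [(np.int32(2196), array([274.8, 290.4]), array([251, 261,  49,  57], dtype=int32))]
```

```bash

python3 -m jog '[[0,0,0,0.13,0.02,0.4,-1],[0,0,0,0,0,0.5,-1],[0,0,0,0,0,0.3,-1],[0,0,0,0,0,0,-1],[0,0,0,0,0,0,-1]]'
python3 - <<'E'
from h import *
import pickle
o=status.get_obs()
T=Cam("top");S=Cam("scene");W=Cam("wrist");pickle.dump((T,S,W,o),open("b.pkl","wb"))
i=np.hstack([cv2.resize(S.img[170:240,285:345],(480,560),interpolation=2),cv2.resize(W.img[170:310,240:320],(320,560),interpolation=2)])
cv2.imwrite("pics/c5.png",i[:,:,::-1])
E
```

```text
t: 23.82
tool_pos: [0.6046, 0.1193, 0.1762]
tool_rot: [-3.136, -0.189, -0.005]
contact_force: [0.1, 0.4, -1.0]
opening: 0.0222
grip_force: 39.4
```

View pics/c5.png

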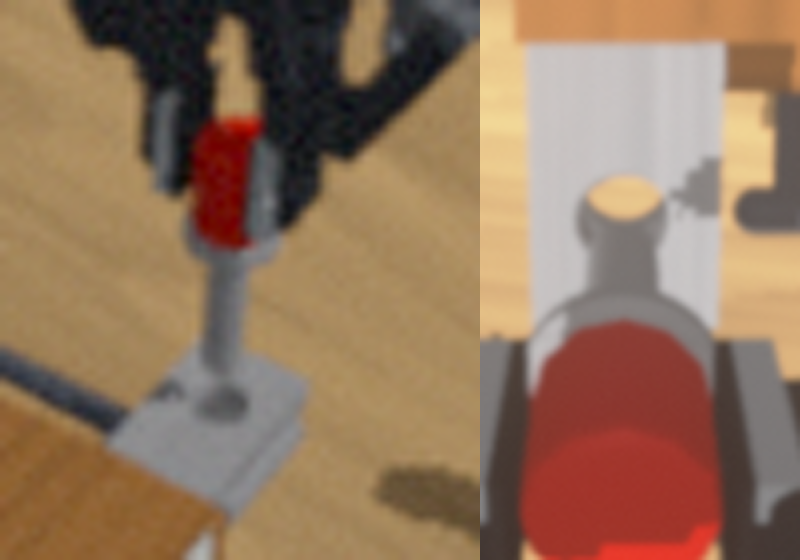

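The foot is just above the hole: scene shows foot at (312.6,216.2) and hole at (312.7,220.4); wrist shows hole at about (275.2,225.2) and shank centreline at about 276. A quick numerical check along the vertical before lowering.

```bash
python3 - <<'E'
from h import *
import pickle
T,S,W,o=pickle.load(open("b.pkl","rb"))
H=W.plane((275.2,225.2),.09);G=S.plane((312.75,220.4),.09);print(H,G)
for z in(.09,.1,.105,.11): print(z,W.px([*H[:2],z]).round(1),S.px([*G[:2],z]).round(1), "W rim y (r=6mm):",W.px([H[0]+.004,H[1],z]).round(1))
E
```

```text
[0.59852877 0.11774351 0.09      ] [0.60061305 0.12125073 0.09      ]
0.09 [275.2 225.2] [312.7 220.4] W rim y (r=6mm): [275.8 220.2]
0.1 [275.2 229.8] [313.  217.5] W rim y (r=6mm): [275.9 224.6]
0.105 [275.2 232.2] [313.1 216. ] W rim y (r=6mm): [275.9 226.9]
0.11 [275.2 234.8] [313.3 214.5] W rim y (r=6mm): [275.9 229.4]
```

```bash

python3 -m jog '[[0,0,0,0,0,0.3,-1],[0,0,0,0,0,0.3,-1],[0,0,0,0,0,0.2,-1],[0,0,0,0,0,0,-1]]'| grep -E "tool_pos|contact"
python3 -m jog '[[0,0,0,0,0,0.3,-1],[0,0,0,0,0,0,-1]]'| grep -E "tool_pos|contact"
```

```text
tool_pos: [0.6038, 0.1193, 0.1508]
contact_force: [-0.4, 0.1, -0.8]
tool_pos: [0.6039, 0.1193, 0.142]
contact_force: [-0.8, -0.4, -1.2]
```

```bash

python3 -m jog '[[0,0,0,0,0,0.2,-1],[0,0,0,0,0,0.2,-1],[0,0,0,0,0,0,-1]]'| grep -E "tool_pos|contact"
python3 -m jog '[[0,0,0,0,0,0.2,-1],[0,0,0,0,0,0.2,-1],[0,0,0,0,0,0,-1]]'| grep -E "tool_pos|contact"
python3 -m jog '[[0,0,0,0,0,0.2,-1],[0,0,0,0,0,0,-1]]'| grep -E "tool_pos|contact"
```

```text
tool_pos: [0.604, 0.1193, 0.1301]
contact_force: [-0.0, 0.4, -0.6]
tool_pos: [0.604, 0.1193, 0.118]
contact_force: [-0.0, 0.2, -1.2]
tool_pos: [0.6042, 0.1193, 0.1123]
contact_force: [-0.2, -0.4, 0.1]
```

```bash

python3 -m jog '[[0,0,0,0,0,0.13,-1],[0,0,0,0,0,0,-1]]'| grep -E "tool_pos|contact"
python3 -m jog '[[0,0,0,0,0,0.1,-1],[0,0,0,0,0,0,-1]]'| grep -E "tool_pos|contact"
```

```text
tool_pos: [0.6043, 0.1193, 0.1087]
contact_force: [-0.2, -0.8, -0.9]
tool_pos: [0.6048, 0.1194, 0.1064]
contact_force: [-0.3, -0.6, 0.3]
```

Nearly seated. Opening so the pin drops the last fraction, then retreating and checking.

```bash

python3 -m jog '[[0,0,0,0,0,0.04,-1],[0,0,0,0,0,0,-1]]'| grep -E "tool_pos|contact"
python3 -m jog '[[0,0,0,0,0,0,0],[0,0,0,0,0,0,0],[0,0,0,0,0,0,0],[0,0,0,0,0,0,0],[0,0,0,0,0,-0.3,0]]' | grep -E "tool_pos|contact|opening"
python3 -m jog '[[0,0,0,0,0,-0.6,0],[0,0,0,0,0,-1,0],[0,0,0,0,0,-1,0],[0,0,0,-1,0,-1,0],[0,0,0,-1,0,0,0]]' >/dev/null
python3 -m jog '[[0,0,0,-1,0,0,0],[0,0,0,-1,0,0,0],[0,0,0,0,0,0,0],[0,0,0,0,0,0,0],[0,0,0,0,0,0,0]]'
python3 - <<'E'
from h import *
S=Cam("scene");W=Cam("wrist");T=Cam("top")
i=np.hstack([cv2.resize(S.img[160:260,270:370],(400,400),interpolation=2),cv2.resize(W.img[0:200,180:380],(400,400),interpolation=2)])
cv2.imwrite("pics/c6.png",i[:,:,::-1])
def red(c):
    h=c.hsv().astype(int);m=((h[...,0]<6)|(h[...,0]>174))&(h[...,1]>170)&(h[...,2]>90);return blobs(m,30)
print("S",[tuple(b[1]) for b in red(S)],"W",[tuple(b[1]) for b in red(W)])
for z in(.11,.126): print(S.px([.598,.118,z]),W.px([.598,.118,z]))
for b in red(S):
  for w in red(W): print(tri(S,b[1],W,w[1]))
E
```

```text
tool_pos: [0.6049, 0.1194, 0.1063]
contact_force: [-3.2, -0.4, 5.8]
tool_pos: [0.6038, 0.1193, 0.1132]
contact_force: [-0.2, -0.5, -0.2]
opening: 0.0424
t: 28.35
tool_pos: [0.486, 0.1049, 0.2222]
tool_rot: [-3.136, -0.189, -0.005]
contact_force: [0.6, -0.6, -0.3]
opening: 0.0426
grip_force: 0.0
S [(np.float64(312.2), np.float64(214.4))] W [(np.float64(274.8), np.float64(60.9))]
[312.87141391 213.24038906] [274.76122057  66.20132706]
[313.2953118  208.43556206] [274.75552735  62.97351098]
(array([0.60204653, 0.11879179, 0.10999183]), np.float64(0.000719819433826409))
```

View pics/c6.png

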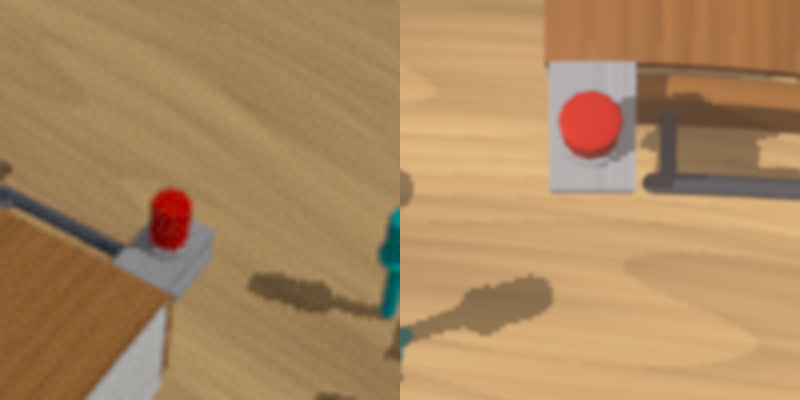

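The pin stands upright at crop (170,218), with its collar on the upper tab. The red grip's centre is at z≈0.110, as expected when seated, and the drawer is shut. Handing in.

```bash
python3 -c "
from station import finish_job; print(finish_job())"
```

```text
the job is handed in; nothing more can be done
None
```

The cake server lies flat in the drawer, the drawer is pushed fully shut, and the red-headed pin is down through both tabs with its collar on the upper one; I handed the job in at about 28 s of robot time and no verdict came back.

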